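Click the drive sleeve onto the bench polishing spindle

ROBOT

A 7-joint arm with a two-finger parallel gripper is mounted at the origin on the work surface. World frame = base frame: x ahead of the robot, y to its left, z up, the work surface at z = 0. Lengths are in mm, angles in rad, forces in N, time in s.
With the tool pointing down it reaches from about 400 to 875 mm from the base axis. Payload 19.3 kg.
Tool frame: the origin (TCP) lies midway between the tips of the shut fingers; the grasp point (between the pads) lies 19 mm behind it; z points along the fingers, y is the direction in which the jaws open and shut (so a half turn about z gives the same grasp; the last joint's range is limited). The gripper opens to 85 mm and grips with 20 to 120 N. Pads are 22 mm wide; open, the fingers measure 114 mm over their backs; the gripper's body (76 mm by 85 mm) begins 54 mm behind the grasp point. The pads swing forward as they close: fully open they stand 13 mm farther back than shut.
Start: joints at [1.055, 0.521, -0.036, 1.599, 0.021, 1.021, -0.113], TCP at [269.459, -563.92, 197.791] pointing down, gripper open.
Joint ranges: [-2.91, 2.91], [-0.3, 2.13], [-1.5, 1.42], [0.17, 2.43], [-1.26, 4.41], [0.16, 1.93], [-2.52, 2.52]. Speed limits (rad/s): [1.89, 1.89, 2.39, 2.39, 3.01, 3.01, 3.01].

INTERFACE

Orientations are given as a unit quaternion [x, y, z, w].
In Python, from station import get_state, optics, finish_job gives the robot as it stands.
- The arm moves only by the shell command python3 -m jog 'ROWS' [FORCE]. ROWS is JSON, a list of rows, each a list of 7 numbers: the shift along the tool's x, y, z normalised to -1 to 1, where 1 is 40 cm, then the turn, a rotation vector about the tool's x, y, z normalised to -1 to 1, where 1 is 6 degrees, then the opening, from 0 (shut) to 1 (fully open). In form: [[tx, ty, tz, ax, ay, az, jaw], ...]. A call has 1 to 5 rows; each row shifts and turns the pose as measured when the row begins, along the tool's axes as they then stand; what a row does not reach is not made up. A row lasts 1/10 s, in which the tool goes at most 50 mm and 8.59 degrees, less where a joint would pass 70% of its speed; a pose out of reach is approached as far as the arm can. A call with a number of a shift or a turn outside -1 to 1 is refused whole. A call with a gripper value outside its range is refused whole. The fingers move at their own pace and stop on an object; FORCE is the grip in N (left out, the last holds). Time passes only in rows, so rows that do not move let the fingers close. It gives the time, the measured TCP pose, the force and the opening at its end, in the units of the state.
- get_state(): the state, without advancing time (a new reading comes with each control period).
- optics.snapshot(name): name is "scene" or "top" or "wrist"; returns the picture (420x560x3 uint8, red, green, blue); there is no depth.
- optics.get_calibration(name): a dict with "fov_y" (degrees; the focal length in pixels is half the picture's height over the tangent of half this angle, whatever the lens; pixels are square), "cx", "cy" (the principal point, pixels), "rvec" (rotation vector, rad) and "tvec" (3), from world to camera coordinates, as OpenCV has them; the wrist camera has in their place "mount" (4x4, takes a point from camera to tool coordinates, whose origin is the TCP and whose axes are the flange's). Camera axes: x right, y down, z forward; pixel columns grow to the right and rows downward; lengths in mm; the calibration is good to about 2 mm. A picture is of the moment at which its call begins: read the wrist's pose just before it. get_calibration takes no time and is no camera call.
- finish_job(): hands the job in, once; it reports no verdict.
The state is a dict: "t": time; "q": joint angles; "joint_velocities": joint speeds; "effort": joint torques, N m; "tool_pos": TCP position; "ee_rot": TCP orientation; "contact_force": force on the tool from outside, world axes, zero at the start; "ft_torque": the same for the moment, N m; "finger_gap": opening from 0.0 (shut) to 1.0 (fully open).
Only numpy, scipy, OpenCV 4.12 (cv2) and the standard library are available. Lean on these libraries where they do the work, as an engineer would, in place of code of your own. Each camera call takes 0.05 s, during which the arm holds its last target.

TASK

Take the steel drive sleeve that stands on the bench and slide it, chamfered foot down as it stands, onto the upright spring-floating spindle of the bench polishing head: press gently past the spindle's sprung balls until it clicks home on the shoulder, stop pressing as soon as it has clicked, and never drive the spindle down to its stop. Then, still holding it, tug it gently upward so that the sprung spindle lifts about 5 mm with it and keep it lifted for a moment, proving that the click holds. Let the spindle settle back and let go, leaving the sleeve clicked home and the other things on the bench where they were.

Things in the scene. Friction and masses are not known exactly. Their poses are not given: they have to be found in the camera images.
- sleeve_mid (a point): Centre (half-way up) of the steel drive sleeve: an upright tube 42 mm in outside diameter, 60 mm tall, with a 22 mm bore right through, z up along the bore. It stands on the bench on its foot, 30 mm below this point. Mass about 0.2 kg. Grip it from above by its upper half. It is taller and slimmer than the flat spacer ring, which is not used.
- sleeve_foot (a point): Centre of the sleeve's foot, 30 mm below its centre. The bore's mouth here is 30 mm across, narrowing to 22 mm within 4 mm; 10 to 22 mm above the foot, inside, is the groove (up to 30 mm across) into which the spindle's balls click.
- seat (a point): Centre of the upper face of the spindle's round shoulder (36 mm across), 96 mm above the bench when unloaded; moves up and down with the spindle, z up. A rod 20 mm in diameter stands 48 mm up from it, the last 8 mm tapering to 12 mm. When the sleeve is home its foot rests on the shoulder: its centre is 30 mm above this point.
- balls (a point): Point on the rod's axis 14.5 mm above the shoulder, between two sprung steel balls that stick out 3 to 4 mm on opposite sides. They first resist when the sleeve's foot is about 16 mm above the shoulder and need a push of about 9 to 16 N (how stiff they are set varies and cannot be seen). At the click the push drops suddenly; pulling off again takes more than about 8 N.
- spindle (a joint): How far the floating spindle is pushed down (m): 0 unloaded, positive down, negative up; spring about 0.5 N per mm both ways, travel -0.008 (8 mm up) to 0.042 (bottom stop). It sinks under the push, so the foot must go 5 to 20 mm below the shoulder's unloaded height before the click, and springs up to the foot at the click. Rests about 0.004 down under the sleeve.
- station: The bench polishing head, fixed to the bench: a plate 130 x 120 x 12 mm with a round grey housing 80 mm across, its top 46 mm above the bench, from which the spindle stands up. Origin under its centre, on the spindle's axis.
- spacer: Bystander: flat steel spacer ring 54 mm across, 22 mm tall, lying between the work places; origin under its centre.
- wrench: Bystander: open-ended wrench 150 mm long lying on the bench; origin at its middle.
- polish: Bystander: black polish bottle 60 mm across, 170 mm tall; origin under its centre.
- cleaner: Bystander: white bottle 64 mm across, 190 mm tall; origin under its centre.
- can: Bystander: bare metal can 66 mm across, 120 mm tall; origin under its centre.
- jar: Bystander: low grey jar with a white cap, 72 mm across, 70 mm tall; origin under its centre.
- pad: Bystander: black round backing plate 90 mm across, 28 mm tall; origin under its centre.
Not all that is in view belongs to the job. Leave any green or red look-alike of the part that bears sleeve_mid alone.

How it is judged (in metres and radians):
On the way, in this order (a step that is already met when the one before it is completed fails the run):
1. the sleeve is pressed past the balls and clicks home on the spindle's shoulder, the spindle not yet lifted (z of sleeve_mid in the frame of seat between 0.0265 and 0.0335 m and horizontal distance between sleeve_mid and seat below 0.004 m and value of joint spindle above -0.003 m), for 0.15 s.
2. a gentle tug lifts the spindle at least 3 mm above its unloaded height for a quarter of a second, the sleeve staying clicked home (z of sleeve_mid in the frame of seat between 0.0265 and 0.0345 m and horizontal distance between sleeve_mid and seat below 0.004 m and value of joint spindle below -0.003 m), for 0.25 s.
At the end, for the whole second after the job is handed in: The sleeve sits clicked home on the spindle: its centre 26.5 to 33.5 mm above the shoulder and within 4 mm of the spindle's axis, its bore within 0.08 rad of the axis, at rest and released, the spindle settled 1 mm above to 8 mm below its unloaded height (z of sleeve_mid in the frame of seat between 0.0265 and 0.0335 m and horizontal distance between sleeve_mid and seat below 0.004 m and angle between the z axis of sleeve_mid and the z axis of seat, either way round below 0.08 rad and value of joint spindle between -0.001 and 0.008 m and linear speed of sleeve below 0.02 m/s); the robot touches nothing.
It fails at once if the spindle is driven down on to its stop (more than 39 mm) (value of joint spindle above 0.039 m).
It fails at once if pressed on hard after the click: the sleeve is home and the spindle is still more than 27 mm down (z of sleeve_mid in the frame of seat between 0.0265 and 0.0335 m and horizontal distance between sleeve_mid and seat below 0.004 m and value of joint spindle above 0.027 m).
It fails at once if a bystander is moved more than 30 mm (distance of any of spacer, wrench, polish, cleaner, can, jar, pad from where it was at the start of the episode above 0.03 m).
It also fails if it takes over 64 s, if anything falls off the work surface, if the arm or the gripper's body presses on something with over 40 N, if the wrist force passes 120 N, or if a joint passes its speed limit or range.

## Working session

There is one attempt and no reset: what is moved stays moved. The work goes in short steps, Python scripts to look and compute and a shell command to move; the robot and the scene stay as the last step left them, time stands still between calls to the robot, and variables do not carry over. Pictures are saved under pics/ and viewed, and the job is handed in when it is done.

```bash
ls; mkdir -p pics
python3 - <<'E'
from station import get_state, optics
import cv2
s=get_state();print(s)
for n in ("scene","top","wrist"):
    print(n,optics.get_calibration(n))
    cv2.imwrite(f"pics/{n}0.png",optics.snapshot(n)[:,:,::-1])
E
```

```text
pics
{'t': 0.0, 'q': array([ 1.05477479,  0.52203101, -0.03630322,  1.60002201,  0.02116207,
        1.02106319, -0.11279297]), 'joint_velocities': array([ 1.30478725e-03,  2.19512678e-04,  4.12088253e-05, -1.06133434e-03,
        1.66857329e-03,  7.89381347e-04, -6.96010760e-04]), 'effort': array([-3.17753802e-03, -9.27116489e+01,  1.97839223e+00, -3.69938314e+01,
        1.77685503e-02,  8.15918291e-03,  3.62638048e-05]), 'tool_pos': array([ 269.29879512, -563.58879971,  197.21039475]), 'ee_rot': array([ 9.75262748e-01,  2.21048068e-01, -1.55282242e-04, -5.48507811e-04]), 'contact_force': array([ 0.43512601, -0.16066382, -0.23566351]), 'ft_torque': array([-0.01890074,  0.00941486,  0.00029182]), 'finger_gap': 1.0016661581623387}
scene {'fov_y': 54.55662512190514, 'cx': 282.1589524084535, 'cy': 208.06145015760458, 'rvec': array([ 2.10683659,  1.24728639, -0.48229384]), 'tvec': array([-286.06760764, -313.11024452, 1353.41680035])}
top {'fov_y': 54.48797378306733, 'cx': 275.26104258180777, 'cy': 211.20308966117778, 'rvec': array([ 2.15089822, -2.09850273,  0.20273511]), 'tvec': array([   6.19251379,  597.58850855, 1183.01582924])}
wrist {'fov_y': 69.56939225866364, 'cx': 278.7483977120274, 'cy': 216.2767460694225, 'mount': array([[-7.62386790e-04, -9.52644632e-01, -3.04084895e-01,
         7.86053217e+01],
       [ 9.99999620e-01, -5.97904866e-04, -6.34019128e-04,
         1.58253537e-01],
       [ 4.22181081e-04, -3.04085263e-01,  9.52644726e-01,
        -1.74755607e+02],
       [ 0.00000000e+00,  0.00000000e+00,  0.00000000e+00,
         1.00000000e+00]])}
```

View pics/scene0.png

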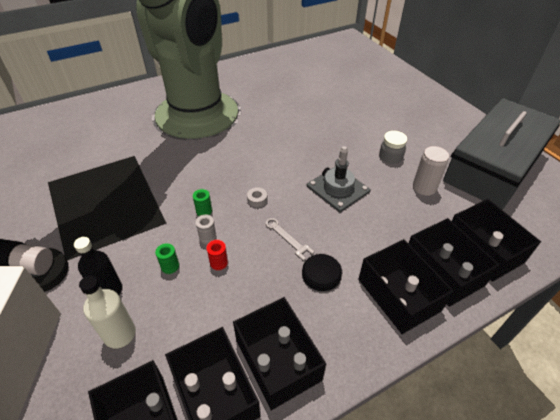

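View pics/top0.png

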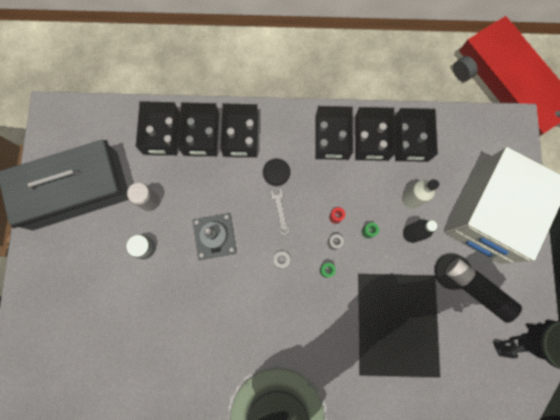

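View pics/wrist0.png

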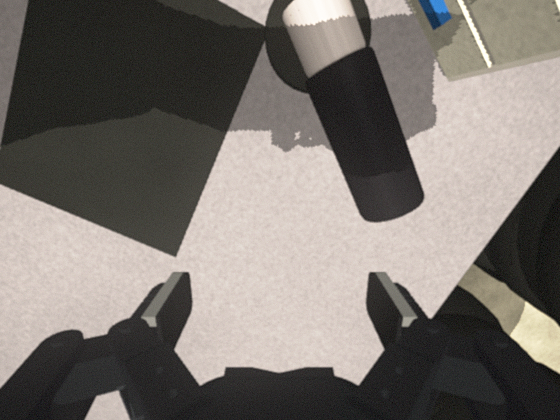

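Scene: grey sleeve at (206,230), with green and red look-alikes around it. Spindle at about (342,165). In the top view the sleeve is at (337,241) and the spindle at about (212,234). Next I cast rays.

```bash
cat > h.py <<'E'
import numpy as np, cv2
from scipy.spatial.transform import Rotation as R
from station import get_state, optics
def cam(n,s=None):
    c=optics.get_calibration(n); f=210/np.tan(np.radians(c['fov_y'])/2)
    K=np.array([[f,0,c['cx']],[0,f,c['cy']],[0,0,1]])
    if 'mount' in c:
        s=s or get_state(); M=np.eye(4); M[:3,:3]=R.from_quat(s['ee_rot']).as_matrix(); M[:3,3]=s['tool_pos']
        T=M@np.array(c['mount']); return K,T[:3,:3],T[:3,3]
    r=R.from_rotvec(c['rvec']).as_matrix(); return K,r.T,-r.T@c['tvec']
def ray(n,uv,s=None):
    K,r,o=cam(n,s); d=r@np.linalg.solve(K,[uv[0],uv[1],1]); return o,d/np.linalg.norm(d)
def plane(n,uv,z,s=None):
    o,d=ray(n,uv,s); return o+d*(z-o[2])/d[2]
def proj(n,p,s=None):
    K,r,o=cam(n,s); c=r.T@(np.array(p,float)-o); u=K@(c/c[2]); return u[:2]
def tri(a,b):
    (o,d),(p,e)=a,b; A=np.c_[d,-e]; t=np.linalg.lstsq(A,p-o,rcond=None)[0]
    return (o+d*t[0]+p+e*t[1])/2, np.linalg.norm(o+d*t[0]-p-e*t[1])
def snap(n,name,crop=None,k=1):
    s=get_state(); im=optics.snapshot(n); cv2.imwrite('pics/'+name,zoom(im,crop,k)[:,:,::-1]); return im,s
def zoom(im,crop,k):
    if crop: x0,y0,x1,y1=crop; im=im[y0:y1,x0:x1]
    return cv2.resize(im,None,fx=k,fy=k,interpolation=cv2.INTER_NEAREST)
E
python3 - <<'E'
from h import *
for nm,uv,z in [('sleeve',(337,241),60),('green',(327,270),60),('green2',(371,229),60),('red',(338,215),60),('tip',(212,233),144),('spacer',(282,260),22),('station plate',(214,236),12),('pad',(277,172),28)]:
    p=plane('top',uv,z);print(nm,p.round(), proj('scene',p).round())
t=cv2.imread('pics/top0.png');s=cv2.imread('pics/scene0.png')
cv2.imwrite('pics/a.png',np.hstack([zoom(t,(300,200,390,290),4),zoom(t,(185,205,245,265),6)]))
cv2.imwrite('pics/b.png',np.hstack([zoom(s,(150,180,240,270),4),zoom(s,(300,140,375,215),5)[:360]]))
E
```

```text
sleeve [ 511. -166.   60.] [203. 222.]
green [ 424. -136.   60.] [202. 194.]
green2 [ 549. -268.   60.] [166. 250.]
red [ 590. -169.   60.] [215. 246.]
tip [514. 196. 144.] [337. 148.]
spacer [453.  -3.  22.] [255. 194.]
station plate [522. 209.  12.] [337. 186.]
pad [729.  18.  28.] [319. 266.]
```

View pics/a.png

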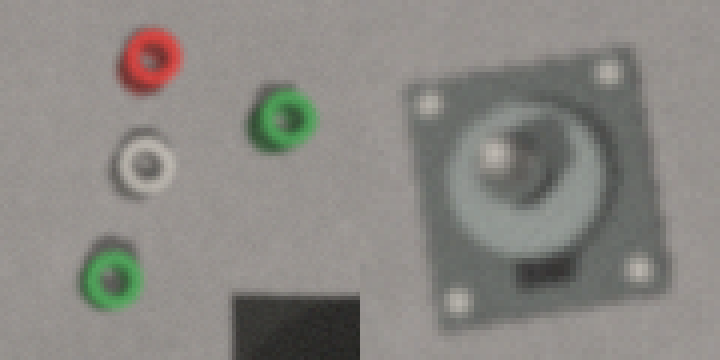

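View pics/b.png

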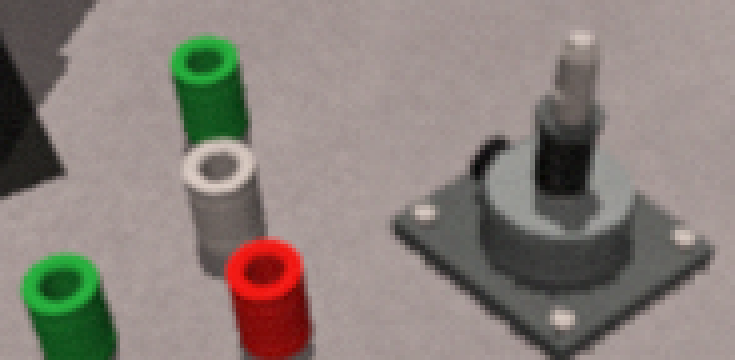

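```bash
cat >> h.py <<'E'
def need(target,s=None):
    s=s or get_state(); r=R.from_quat(s['ee_rot']).as_matrix(); d=r.T@(np.array(target,float)-s['tool_pos'])
    print('TCP',s['tool_pos'].round(1),'t',round(s['t'],2),'F',s['contact_force'].round(2),'gap',round(s['finger_gap'],3),'shift/400',(d/400).round(4), 'mm',d.round(1))
    Rd=np.array([[1,0,0],[0,-1,0],[0,0,-1.]])
    print('turn/6deg',(np.degrees(R.from_matrix(r.T@Rd).as_rotvec())/6).round(3))
E
python3 - <<'E'
from h import *
print(tri(ray('top',(207.5,230.3)),ray('scene',(344,147.4))))
print(tri(ray('top',(336.7,241.5)),ray('scene',(204.8,221.7))))
need((511,-166,250))
E
```

```text
(array([522.29086758, 209.96602673, 145.10892716]), np.float64(3.15476872806435))
(array([ 509.70198647, -163.78062406,   58.03362564]), np.float64(2.885347736532716))
TCP [ 269.4 -563.7  197.4] t 0.15 F [-0.05  0.65 -0.9 ] gap 0.999 shift/400 [ 0.9737 -0.6367 -0.1311] mm [ 389.5 -254.7  -52.4]
turn/6deg [-8.000e-03  2.000e-03  4.257e+00]
```

```bash
python3 -m jog '[[0,0,-0.125,0,0,1,1],[0,0,-0.05,0,0,1,1],[0,0,0,0,0,1,1],[0,0,0,0,0,1,1],[0,0,0,0,0,0.25,1]]'; python3 -c "
from h import *
need((511,-166,250))"
```

```text
t: 0.65
tool_pos: [268.8, -563.1, 268.8]
ee_rot: [1.0, -0.008, -0.001, -0.002]
contact_force: [-0.5, 0.2, -0.7]
finger_gap: 1.003
TCP [ 268.8 -563.1  268.8] t 0.65 F [-0.46  0.18 -0.74] gap 1.003 shift/400 [ 0.5901 -1.0018  0.0495] mm [ 236.  -400.7   19.8]
turn/6deg [-0.033  0.015 -0.148]
```

```bash
python3 -m jog '[[0.06,-0.1,0,0,0,0,1],[0.06,-0.1,0,0,0,0,1],[0.06,-0.1,0,0,0,0,1],[0.06,-0.1,0,0,0,0,1],[0.06,-0.1,0,0,0,0,1]]';python3 -m jog '[[0.06,-0.1,0,0,0,0,1],[0.06,-0.1,0.02,0,0,0,1],[0.06,-0.1,0.02,0,0,0,1],[0.06,-0.1,0.02,0,0,0,1],[0.06,-0.1,0.02,0,0,0,1]]'; python3 -m jog '[[0,0,0,0,0,0,1],[0,0,0,0,0,0,1]]'; python3 -c "
from h import *
need((510,-164,200))
snap('wrist','w1.png')"
```

```text
t: 1.15
tool_pos: [390.4, -362.6, 266.7]
ee_rot: [1.0, -0.008, -0.003, -0.002]
contact_force: [1.3, -0.3, -0.2]
finger_gap: 0.998
t: 1.65
tool_pos: [515.7, -154.9, 234.1]
ee_rot: [1.0, -0.002, -0.002, -0.001]
contact_force: [1.3, -1.4, -1.1]
finger_gap: 1.002
t: 1.85
tool_pos: [517.9, -147.7, 232.3]
ee_rot: [1.0, 0.005, -0.003, -0.002]
contact_force: [-0.3, -1.1, 0.6]
finger_gap: 0.998
TCP [ 517.9 -147.7  232.3] t 1.85 F [-0.33 -1.09  0.61] gap 0.998 shift/400 [-0.0196  0.0409  0.0807] mm [-7.8 16.3 32.3]
turn/6deg [-0.046  0.059  0.095]
```

View pics/w1.png

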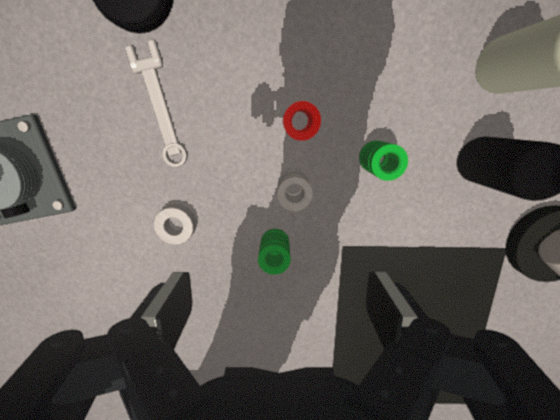

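Wrist view: the grey sleeve is at (295,193), red at (302,121), greens at (275,251) and (386,161), spacer at (174,227). I'll zoom in and measure.

Run:
```python
from h import *
s=get_state()
im=cv2.imread('pics/w1.png')
cv2.imwrite('pics/c.png',zoom(im,(265,160,325,225),9))
print(plane('wrist',(295,193),60,s))
g=cv2.medianBlur(cv2.cvtColor(im,cv2.COLOR_BGR2GRAY),3)
print(cv2.HoughCircles(cv2.resize(g[160:225,265:325],None,fx=4,fy=4,interpolation=cv2.INTER_CUBIC),cv2.HOUGH_GRADIENT,1,200,param1=60,param2=15,minRadius=55,maxRadius=85))
```

```text
[ 513.6015284  -165.23296388   60.        ]
None
```

View pics/c.png

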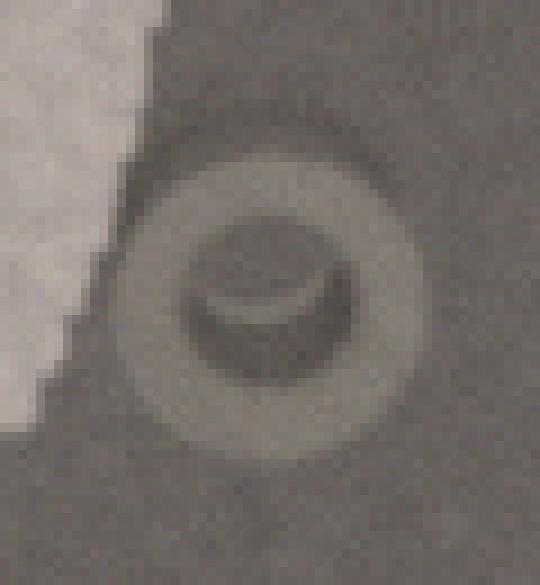

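```bash
python3 -m jog '[[-0.015,0.043,0.06,0,0,0.1,1],[0,0,0.1,0,0,0,1],[0,0,0.09,0,0,0,1],[0,0,0,0,0,0,1],[0,0,0,0,0,0,1]]'
python3 - <<'E'
from h import *
need((512,-165,130))
im,s=snap('wrist','w2.png')
cv2.imwrite('pics/c.png',zoom(im,(225,150,335,260),5)[:,:,::-1])
print(proj('wrist',(512,-165,60),s))
E
```

```text
t: 2.4
tool_pos: [510.7, -169.6, 131.9]
ee_rot: [1.0, -0.001, -0.001, -0.002]
contact_force: [0.6, -0.1, 0.7]
finger_gap: 1.0
TCP [ 510.7 -169.6  131.9] t 2.4 F [ 0.56 -0.06  0.72] gap 1.0 shift/400 [ 0.0032 -0.0116  0.0047] mm [ 1.3 -4.6  1.9]
turn/6deg [-0.032  0.028 -0.022]
[273.99721358 214.44563189]
```

View pics/c.png

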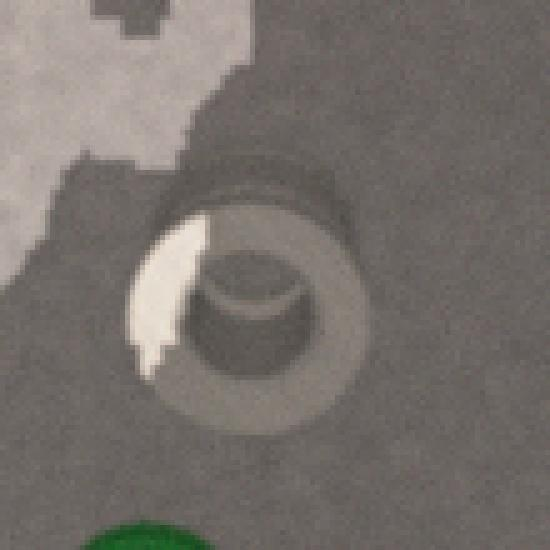

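The sleeve is in the zoomed crop, with its rim centre at pixel (274.7,213.6). That puts it at about (512.7,-165.6), agreeing with the earlier estimate to within 1 mm. Going down.

```bash
python3 -m jog '[[0.005,-0.01,0.06,0,0,0,1],[0,0,0.1,0,0,0,1],[0,0,0.07,0,0,0,1],[0,0,0.03,0,0,0,1],[0,0,0,0,0,0,1]]'
python3 - <<'E'
from h import *
need((512.7,-165.6,24))
E
```

```text
t: 2.95
tool_pos: [519.1, -168.2, 34.6]
ee_rot: [1.0, -0.002, 0.006, 0.0]
contact_force: [0.2, -0.2, -0.0]
finger_gap: 1.004
TCP [ 519.1 -168.2   34.6] t 2.95 F [ 0.2  -0.17 -0.03] gap 1.004 shift/400 [-0.0163 -0.0065  0.0263] mm [-6.5 -2.6 10.5]
turn/6deg [ 0.007 -0.106 -0.032]
```

```bash
python3 -m jog '[[-0.016,-0.0065,0.02,0,-0.1,0,1],[0,0,0.006,0,0,0,1],[0,0,0,0,0,0,1]]'
python3 - <<'E'
from h import *
need((512.7,-165.6,24))
E
```

```text
t: 3.25
tool_pos: [514.5, -166.2, 27.3]
ee_rot: [1.0, -0.002, 0.002, 0.001]
contact_force: [-0.5, 0.5, 0.1]
finger_gap: 1.0
TCP [ 514.5 -166.2   27.3] t 3.25 F [-0.52  0.5   0.1 ] gap 1.0 shift/400 [-0.0045 -0.0015  0.0081] mm [-1.8 -0.6  3.2]
turn/6deg [ 0.019 -0.042 -0.036]
```

```bash
python3 -m jog '[[-0.005,-0.0015,0.008,0,0,0,1],[0,0,0,0,0,0,1]]' 40
python3 - <<'E'
from h import *
need((512.7,-165.6,24))
E
python3 -m jog '[[0,0,0,0,0,0,0.3],[0,0,0,0,0,0,0.3],[0,0,0,0,0,0,0.3],[0,0,0,0,0,0,0.3],[0,0,0,0,0,0,0.3]]' 40
python3 - <<'E'
from h import *
need((512.7,-165.6,24))
E
```

```text
t: 3.45
tool_pos: [513.0, -165.7, 25.0]
ee_rot: [1.0, -0.002, 0.003, 0.001]
contact_force: [-0.3, 0.3, 0.3]
finger_gap: 1.002
TCP [ 513.  -165.7   25. ] t 3.45 F [-0.3   0.27  0.34] gap 1.002 shift/400 [-0.0006 -0.0003  0.0024] mm [-0.3 -0.1  1. ]
turn/6deg [ 0.023 -0.057 -0.035]
t: 3.95
tool_pos: [515.2, -162.3, 27.3]
ee_rot: [1.0, -0.001, 0.005, -0.0]
contact_force: [-3.9, 7.5, 14.5]
finger_gap: 0.3
TCP [ 515.2 -162.3   27.3] t 3.95 F [-3.89  7.51 14.47] gap 0.3 shift/400 [-0.0063  0.0083  0.0081] mm [-2.5  3.3  3.2]
turn/6deg [-0.007 -0.091 -0.015]
```

Run:
```python
from h import *
snap('wrist','w3.png')
im,_=snap('scene','s3.png',(130,150,290,270),5)
need((512.7,-165.6,24))
```

```text
TCP [ 514.9 -162.6   27.1] t 4.05 F [-3.07 12.07 22.25] gap 0.304 shift/400 [-0.0056  0.0076  0.0078] mm [-2.2  3.   3.1]
turn/6deg [-0.004 -0.087 -0.016]
```

View pics/w3.png

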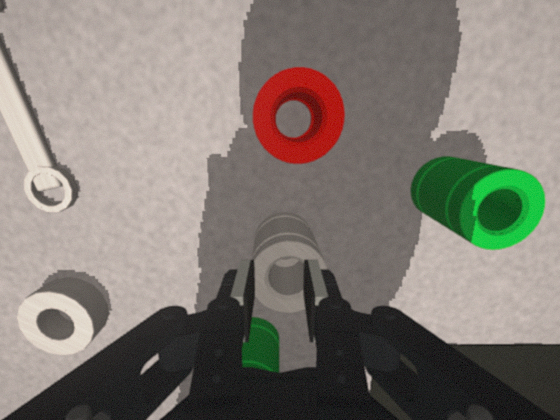

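View pics/s3.png

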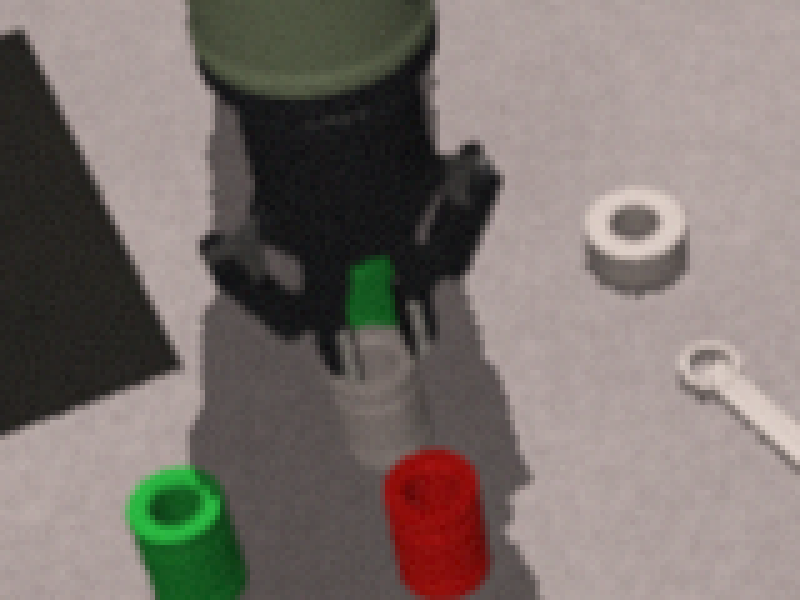

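Run:
```python
from h import *
s=get_state()
for p in [(512.7,-165.6,60),(512.7,-165.6,0)]: print(proj('wrist',p,s),proj('scene',p))
for p in [(0,0,0),(0,0,-19),(0,12,-5),(0,-12,-5),(11,12,-5),(11,12,-30)]:
    w=R.from_quat(s['ee_rot']).apply(p)+s['tool_pos']; print(p,proj('wrist',w,s).round(),proj('scene',w).round())
im=cv2.imread('pics/w3.png')
cv2.imwrite('pics/c.png',zoom(im,(220,200,350,370),4))
im,_=snap('top','t3.png')
cv2.imwrite('pics/d.png',zoom(im,(280,190,400,300),5)[:,:,::-1])
```

```text
[285.00853882 279.75965483] [203.80357936 222.30542444]
[283.42983542 238.27570894] [207.07980984 238.45682677]
(0, 0, 0) [279. 251.] [207. 231.]
(0, 0, -19) [279. 264.] [206. 226.]
(0, 12, -5) [299. 254.] [202. 232.]
(0, -12, -5) [260. 254.] [212. 228.]
(11, 12, -5) [299. 237.] [204. 235.]
(11, 12, -30) [302. 255.] [202. 228.]
```

View pics/c.png

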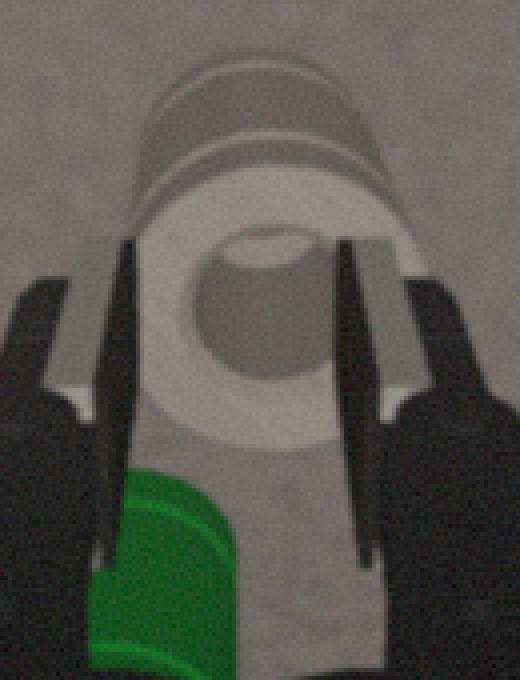

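View pics/d.png

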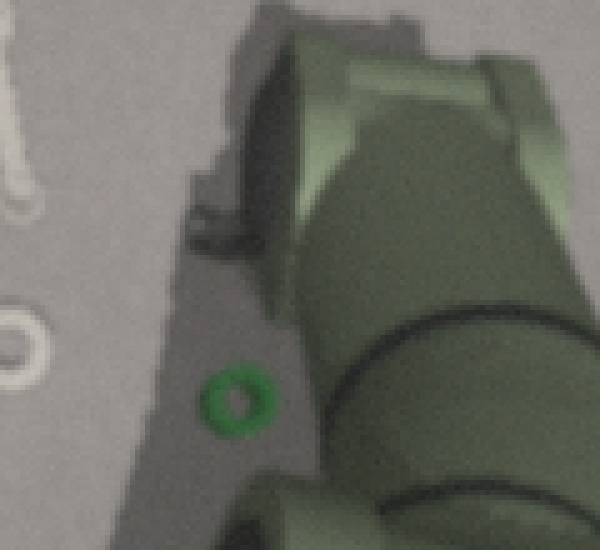

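The fingers are standing on the sleeve's rim. The pad tips show at rows 260–297, which puts them about 33 mm behind the nominal TCP, and Fz is about 20 N. I'll lift, open and check the tip geometry.

```bash
python3 -m jog '[[0,0,-0.03,0,0,0,0.3],[0,0,-0.02,0,0,0,1],[0,0,0,0,0,0,1],[0,0,0,0,0,0,1],[0,0,0,0,0,0,1]]' 40
python3 - <<'E'
from h import *
im,s=snap('wrist','w4.png')
need((512.7,-165.6,50),s)
im,_=snap('scene','s4.png',(130,140,290,260),5)
print(proj('wrist',(512.7,-165.6,60),s))
E
```

```text
t: 4.6
tool_pos: [515.1, -162.7, 48.7]
ee_rot: [1.0, -0.001, 0.005, -0.0]
contact_force: [0.9, -0.0, -0.0]
finger_gap: 0.955
TCP [ 515.1 -162.7   48.7] t 4.6 F [ 0.87 -0.   -0.  ] gap 0.955 shift/400 [-0.0059  0.0074 -0.0033] mm [-2.4  2.9 -1.3]
turn/6deg [-0.002 -0.096 -0.016]
[284.18936083 262.0338239 ]
```

View pics/w4.png

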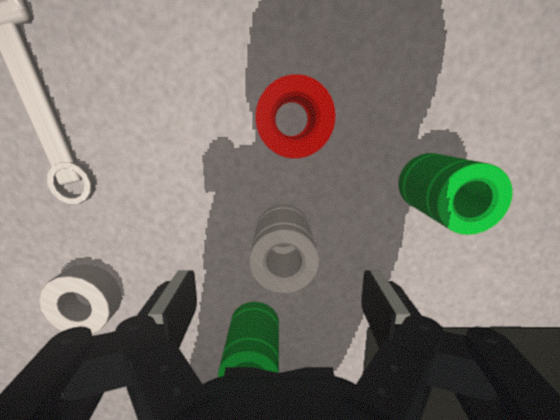

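View pics/s4.png

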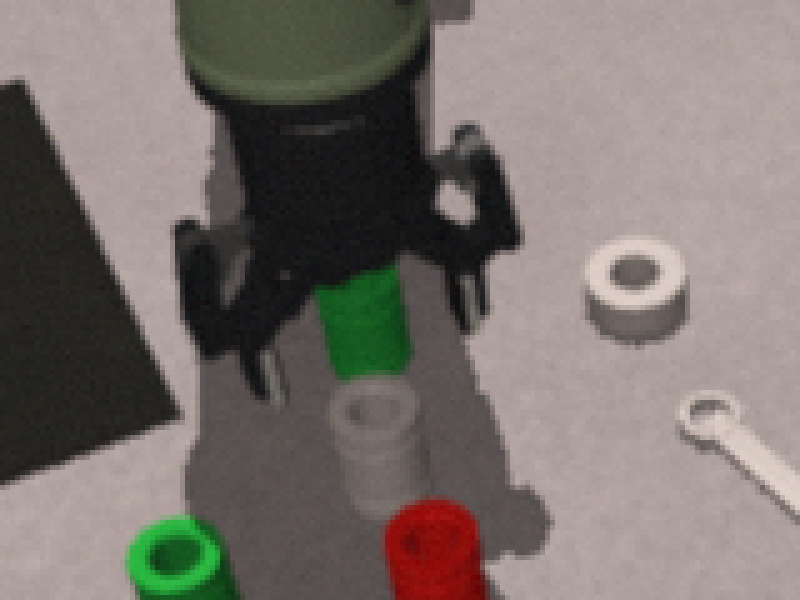

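Run:
```python
from h import *
s=get_state()
for a,b in [((196,272),(225,205.5)),((364,271),(186.5,220.5))]:
    p,e=tri(ray('wrist',a,s),ray('scene',b)); print(p.round(1),e, 'tool',R.from_quat(s['ee_rot']).inv().apply(p-s['tool_pos']).round(1))
```

```text
[ 527.1 -119.2  102.2] 11.712257228745043 tool [ 12.6 -43.4 -53.6]
[ 523.5 -203.7   96.2] 4.1183771214729985 tool [  9.1  41.1 -47.6]
```

The fingertips triangulate to about 48 mm behind the nominal TCP when open, against a stated 13 mm. The fingers really do end about 35 mm higher than stated. The sleeve hasn't moved: it is seen at (284,260) and predicted at (284,262). I'll grip with the TCP at z≈3, watching the force.

```bash
python3 -m jog '[[-0.006,0.007,0.03,0,-0.1,0,1],[0,0,0.03,0,0,0,1],[0,0,0.03,0,0,0,1],[0,0,0,0,0,0,1]]'
python3 - <<'E'
from h import *
need((512.7,-165.6,3))
E
```

```text
t: 5.1
tool_pos: [511.6, -165.5, 8.2]
ee_rot: [1.0, -0.001, -0.002, -0.0]
contact_force: [0.4, -0.1, 0.1]
finger_gap: 0.998
TCP [ 511.6 -165.5    8.2] t 5.1 F [ 0.42 -0.14  0.1 ] gap 0.998 shift/400 [0.0028 0.0002 0.013 ] mm [1.1 0.1 5.2]
turn/6deg [-0.007  0.032 -0.017]
```

```bash
python3 -m jog '[[0.003,0,0.013,0,0,0,1],[0,0,0,0,0,0,0.6],[0,0,0,0,0,0,0.55],[0,0,0,0,0,0,0.5],[0,0,0,0,0,0,0.45]]' 40
python3 - <<'E'
from h import *
need((512.7,-165.6,3))
im,s=snap('wrist','w5.png')
E
```

```text
t: 5.6
tool_pos: [512.9, -165.4, 2.5]
ee_rot: [1.0, -0.001, -0.002, -0.0]
contact_force: [0.1, 0.8, -2.2]
finger_gap: 0.479
TCP [ 512.9 -165.4    2.5] t 5.6 F [ 0.11  0.76 -2.21] gap 0.479 shift/400 [-0.0006  0.0006 -0.0014] mm [-0.2  0.2 -0.5]
turn/6deg [-0.008  0.035 -0.015]
```

View pics/w5.png

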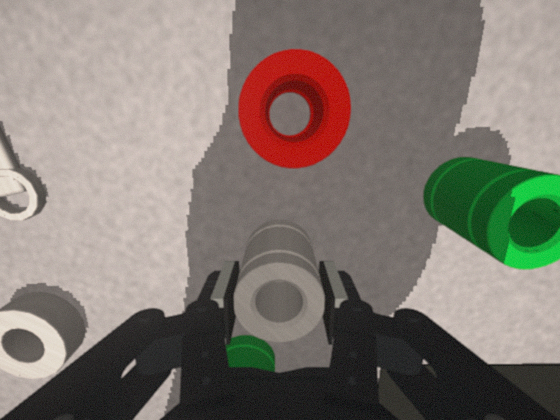

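The sleeve now sits between the pads, rim at about (279,300), with the gap stalled at 0.48. I'll squeeze harder and lift.

```bash
python3 -m jog '[[0,0,0,0,0,0,0.3],[0,0,0,0,0,0,0.3],[0,0,0,0,0,0,0.3]]' 80; python3 -m jog '[[0,0,-0.03,0,0,0,0.3],[0,0,-0.06,0,0,0,0.3],[0,0,-0.09,0,0,0,0.3],[0,0,-0.12,0,0,0,0.3],[0,0,-0.12,0,0,0,0.3]]';python3 -m jog '[[0,0,-0.02,0,0,0,0.3],[0,0,0,0,0,0,0.3],[0,0,0,0,0,0,0.3]]'
python3 - <<'E'
from h import *
need((522,210,200))
im,s=snap('wrist','w6.png')
E
```

```text
t: 5.95
tool_pos: [513.1, -165.4, 2.9]
ee_rot: [1.0, -0.001, -0.001, -0.0]
contact_force: [0.1, 0.5, -2.8]
finger_gap: 0.467
t: 6.45
tool_pos: [509.9, -164.3, 173.7]
ee_rot: [1.0, -0.0, -0.007, -0.002]
contact_force: [0.2, -0.2, -2.4]
finger_gap: 0.47
t: 6.75
tool_pos: [512.2, -165.0, 189.2]
ee_rot: [1.0, -0.001, -0.002, -0.001]
contact_force: [-1.3, -0.2, -2.4]
finger_gap: 0.469
TCP [ 512.2 -165.   189.2] t 6.75 F [-1.26 -0.17 -2.45] gap 0.469 shift/400 [ 0.0233 -0.9377 -0.0261] mm [   9.3 -375.1  -10.4]
turn/6deg [-0.01   0.031 -0.011]
```

View pics/w6.png

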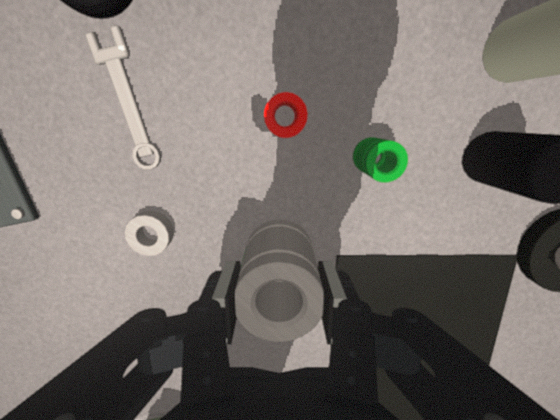

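Lifted cleanly, with about 2.4 N of weight. Now I'll move towards the station and stop short to measure the spindle with the wrist camera.

```bash
python3 -m jog '[[-0.01,-0.05,-0.03,0,0,0,0.3],[-0.01,-0.1,0,0,0,0,0.3],[-0.01,-0.1,0,0,0,0,0.3],[-0.01,-0.1,0,0,0,0,0.3],[-0.01,-0.1,0,0,0,0,0.3]]' ;python3 -m jog '[[0,-0.1,0,0,0,0,0.3],[0,-0.1,0,0,0,0,0.3],[0,-0.06,0,0,0,0,0.3],[0,0,0,0,0,0,0.3],[0,0,0,0,0,0,0.3]]'
python3 - <<'E'
from h import *
im,s=snap('wrist','w7.png')
need((522,210,200),s)
print(proj('wrist',(522,210,144),s),proj('wrist',(522,210,96),s))
E
```

```text
t: 7.3
tool_pos: [488.2, 15.3, 193.8]
ee_rot: [1.0, -0.005, -0.008, -0.0]
contact_force: [0.8, -0.0, -1.8]
finger_gap: 0.465
t: 7.8
tool_pos: [483.8, 128.4, 186.5]
ee_rot: [1.0, -0.001, -0.014, 0.0]
contact_force: [-0.0, 0.5, -2.1]
finger_gap: 0.468
TCP [483.8 128.4 186.5] t 7.8 F [-0.03  0.54 -2.12] gap 0.468 shift/400 [ 0.0941 -0.2041 -0.0367] mm [ 37.6 -81.6 -14.7]
turn/6deg [ 0.006  0.276 -0.023]
[165.81158506 177.18844852] [185.23137702 165.62321683]
```

View pics/w7.png

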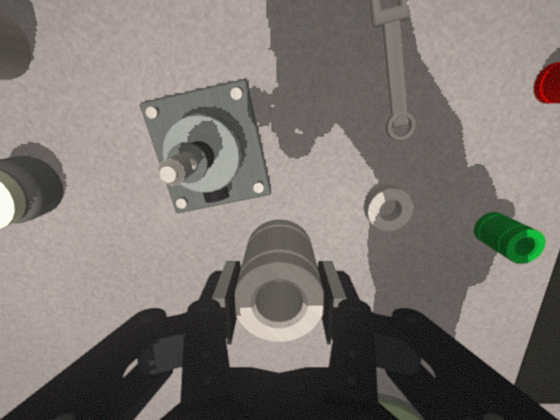

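The spindle tip is at about (168,174), predicted at (166,177). I'll zoom in to refine it.

Run:
```python
from h import *
im=cv2.imread('pics/w7.png')
cv2.imwrite('pics/c.png',np.hstack([zoom(im,(150,130,220,200),8)]))
```

```text
(no output)
```

View pics/c.png

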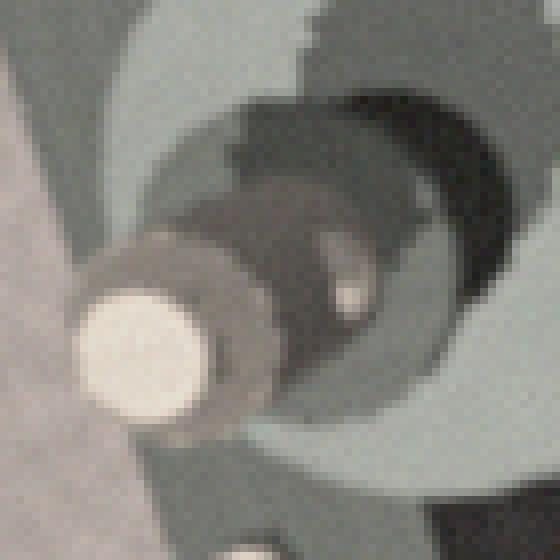

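Run:
```python
from h import *
s=get_state()  # same pose approx as picture
for uv,z in [((167.9,174.6),144),((172.3,172.1),136),((187.5,162.8),96)]: print(plane('wrist',uv,z,s).round(1))
print('tri',tri(ray('wrist',(167.9,174.6),s),ray('scene',(344,147.4))))
im=cv2.imread('pics/w7.png')
cv2.imwrite('pics/c.png',zoom(im,(225,250,335,350),7))
```

```text
[523.9 208.1 144. ]
[524.1 207.6 136. ]
[524.5 207.7  96. ]
tri (array([525.29240758, 207.81636851, 148.06447558]), np.float64(2.5593209632987013))
```

View pics/c.png

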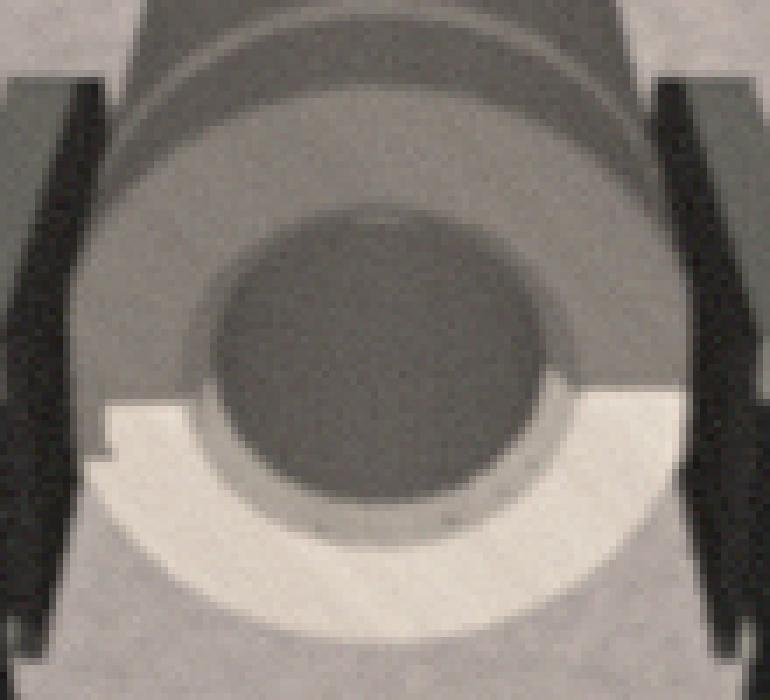

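Run:
```python
from h import *
s=get_state(); Rt=R.from_quat(s['ee_rot'])
def tp(uv,zt):
    o,d=ray('wrist',uv,s); o=Rt.inv().apply(o-s['tool_pos']); d=Rt.inv().apply(d); return o+d*(zt-o[2])/d[2]
for zt in (-57,):
    a=tp((279.4,262.1),zt);b=tp((279.4,341.9),zt);l=tp((235.3,300),zt);r=tp((323.8,300),zt)
    print(a.round(1),b.round(1),'len',np.linalg.norm(a-b),'c',((a+b)/2).round(2),'w',np.linalg.norm(l-r),((l+r)/2).round(2))
print('axis world/tool z',Rt.apply([0,0,1]))
# foot centre world now
print('foot',Rt.apply([0,0,2.8])+s['tool_pos'])
```

```text
[ 20.3   0.  -57. ] [-21.2   0.  -57. ] len 41.512811066339346 c [-4.1e-01  1.0e-02 -5.7e+01] w 39.7055295402627 [  1.59   0.08 -57.  ]
axis world/tool z [-2.90091055e-02 -4.57949524e-04 -9.99579042e-01]
foot [483.6792611 128.3221117 183.6759311]
```

```bash
python3 -m jog '[[0.03,-0.06,-0.02,0,0.28,0,0.3],[0.035,-0.08,0,0,0,0,0.3],[0.03,-0.06,0,0,0,0,0.3],[0,0,0,0,0,0,0.3],[0,0,0,0,0,0,0.3]]'
python3 - <<'E'
from h import *
need((524.6,207.8,195))
E
```

```text
t: 8.35
tool_pos: [523.9, 203.1, 191.2]
ee_rot: [1.0, -0.006, -0.001, 0.002]
contact_force: [1.0, -0.3, -2.1]
finger_gap: 0.469
TCP [523.9 203.1 191.2] t 8.35 F [ 1.01 -0.34 -2.12] gap 0.469 shift/400 [ 0.0016 -0.0118 -0.0097] mm [ 0.7 -4.7 -3.9]
turn/6deg [ 0.045  0.029 -0.117]
```

```bash
python3 -m jog '[[0.0015,-0.012,0.03,0.04,0.03,-0.1,0.3],[0,0,0.04,0,0,0,0.3],[0,0,0,0,0,0,0.3],[0,0,0,0,0,0,0.3]]'
python3 - <<'E'
from h import *
im,s=snap('scene','s8.png',(290,80,400,210),5)
need((524.6,207.8,155),s)
E
```

```text
t: 8.75
tool_pos: [524.1, 203.9, 160.2]
ee_rot: [1.0, -0.002, -0.0, 0.001]
contact_force: [-0.1, -0.9, -2.0]
finger_gap: 0.469
TCP [524.1 203.9 160.2] t 8.75 F [-0.12 -0.91 -2.02] gap 0.469 shift/400 [ 0.0012 -0.0098  0.0131] mm [ 0.5 -3.9  5.2]
turn/6deg [ 0.016  0.009 -0.044]
```

View pics/s8.png

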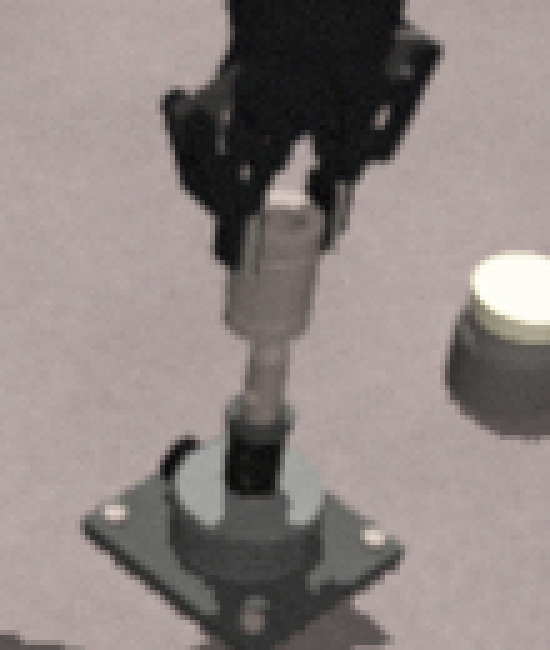

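Run:
```python
from h import *
for p in [(523.8,203.9,157.4),(524.2,207.8,157.4),(524.2,207.8,144),(524.2,207.8,96)]: print(p,proj('scene',p), (proj('scene',p)-[290,80])*5)
```

```text
(523.8, 203.9, 157.4) [342.2555873  144.59676309] [261.27793652 322.98381544]
(524.2, 207.8, 157.4) [343.66567052 144.21328488] [268.32835262 321.0664244 ]
(524.2, 207.8, 144) [343.02588985 148.53499875] [265.12944925 342.67499375]
(524.2, 207.8, 96) [340.83296192 163.34821115] [254.16480962 416.74105577]
```

The scene bias is the same for the sleeve and the spindle (+5 zoomed px), so the remaining correction is the roughly 4 mm in y already computed. Applying it and lowering over the tip.

```bash
python3 -m jog '[[0.0015,-0.01,0,0,0,-0.04,0.3],[0,0,0,0,0,0,0.3]]'
python3 - <<'E'
from h import *
need((524.6,207.8,150))
E
```

```text
t: 9.0
tool_pos: [525.1, 207.8, 161.0]
ee_rot: [1.0, -0.0, -0.0, 0.001]
contact_force: [-0.3, 0.7, -2.4]
finger_gap: 0.466
TCP [525.1 207.8 161. ] t 9.0 F [-0.29  0.74 -2.39] gap 0.466 shift/400 [-0.0012  0.0001  0.0276] mm [-0.5  0.  11. ]
turn/6deg [ 0.014  0.    -0.006]
```

```bash
python3 -m jog '[[-0.001,0,0.02,0,0,0,0.3],[0,0,0.015,0,0,0,0.3],[0,0,0,0,0,0,0.3]]'
python3 - <<'E'
from h import *
need((524.6,207.8,130))
E
```

```text
t: 9.3
tool_pos: [524.9, 208.1, 146.4]
ee_rot: [1.0, -0.0, 0.001, 0.001]
contact_force: [-0.7, -0.2, -0.9]
finger_gap: 0.465
TCP [524.9 208.1 146.4] t 9.3 F [-0.73 -0.16 -0.9 ] gap 0.465 shift/400 [-0.0007  0.0006  0.041 ] mm [-0.3  0.2 16.4]
turn/6deg [ 0.01  -0.01  -0.003]
```

```bash
python3 -m jog '[[-0.0005,0,0.013,0,0,0,0.3],[0,0,0.01,0,0,0,0.3],[0,0,0,0,0,0,0.3]]'
python3 - <<'E'
from h import *
need((524.6,207.8,130))
E
```

```text
t: 9.6
tool_pos: [524.5, 208.0, 136.1]
ee_rot: [1.0, -0.0, 0.0, 0.001]
contact_force: [-0.3, 0.5, -1.5]
finger_gap: 0.474
TCP [524.5 208.  136.1] t 9.6 F [-0.29  0.5  -1.51] gap 0.474 shift/400 [0.0002 0.0005 0.0152] mm [0.1 0.2 6.1]
turn/6deg [ 0.012 -0.005 -0.003]
```

```bash
python3 -m jog '[[0,0,0.012,0,0,0,0.3],[0,0,0.008,0,0,0,0.3],[0,0,0,0,0,0,0.3]]'
python3 - <<'E'
from h import *
need((524.6,207.8,116))
print(get_state()['ft_torque'].round(2))
E
```

```text
t: 9.9
tool_pos: [524.7, 208.1, 127.4]
ee_rot: [1.0, -0.0, 0.0, 0.0]
contact_force: [0.8, 0.2, -2.4]
finger_gap: 0.471
TCP [524.7 208.1 127.4] t 9.9 F [ 0.75  0.19 -2.38] gap 0.471 shift/400 [-0.0002  0.0007  0.0286] mm [-0.1  0.3 11.4]
turn/6deg [ 0.01  -0.008 -0.004]
[ 0.05  0.02 -0.04]
```

On the rod with no side load. Continuing to just above the balls.

```bash
python3 -m jog '[[0,0,0.015,0,0,0,0.3],[0,0,0.01,0,0,0,0.3],[0,0,0,0,0,0,0.3]]'
python3 - <<'E'
from h import *
need((524.6,207.8,116))
print(get_state()['ft_torque'].round(2))
E
```

```text
t: 10.2
tool_pos: [524.7, 208.1, 116.6]
ee_rot: [1.0, -0.0, 0.0, 0.0]
contact_force: [0.7, 0.4, -2.1]
finger_gap: 0.465
TCP [524.7 208.1 116.6] t 10.2 F [ 0.67  0.44 -2.11] gap 0.465 shift/400 [-0.0002  0.0007  0.0014] mm [-0.1  0.3  0.6]
turn/6deg [ 0.009 -0.008 -0.004]
[ 0.03 -0.02 -0.04]
```

```bash
python3 -m jog '[[0,0,0.01,0,0,0,0.3],[0,0,0.01,0,0,0,0.3],[0,0,0,0,0,0,0.3]]'; python3 -m jog '[[0,0,0.01,0,0,0,0.3],[0,0,0.01,0,0,0,0.3],[0,0,0,0,0,0,0.3]]';python3 - <<'E'
from h import *
need((524.6,207.8,95))
print(get_state()['ft_torque'].round(2))
E
```

```text
t: 10.5
tool_pos: [524.9, 208.9, 108.2]
ee_rot: [1.0, 0.0, 0.001, -0.0]
contact_force: [-0.5, 0.9, 1.0]
finger_gap: 0.469
t: 10.8
tool_pos: [525.2, 209.2, 100.1]
ee_rot: [1.0, 0.0, 0.001, -0.0]
contact_force: [-0.5, 0.4, 4.6]
finger_gap: 0.468
TCP [525.2 209.2 100.1] t 10.8 F [-0.55  0.38  4.62] gap 0.468 shift/400 [-0.0016  0.0035  0.0128] mm [-0.7  1.4  5.1]
turn/6deg [-0.006 -0.024  0.001]
[0.2  0.33 0.01]
```

```bash
python3 -m jog '[[0,0.002,0.009,0,0,0,0.3],[0,0,0,0,0,0,0.3]]'; python3 -m jog '[[0,0.001,0.009,0,0,0,0.3],[0,0,0,0,0,0,0.3]]'
python3 - <<'E'
from h import *
need((524.6,207.8,95))
print(get_state()['ft_torque'].round(2))
E
```

```text
t: 11.0
tool_pos: [525.5, 208.8, 96.8]
ee_rot: [1.0, 0.0, 0.002, -0.001]
contact_force: [-1.5, 1.2, 5.7]
finger_gap: 0.466
t: 11.2
tool_pos: [525.8, 209.0, 93.8]
ee_rot: [1.0, 0.0, 0.002, -0.001]
contact_force: [-1.6, 1.1, 5.9]
finger_gap: 0.468
TCP [525.8 209.   93.8] t 11.2 F [-1.57  1.07  5.89] gap 0.468 shift/400 [-0.0031  0.003  -0.003 ] mm [-1.2  1.2 -1.2]
turn/6deg [-0.02  -0.038  0.004]
[ 0.3   0.49 -0.  ]
```

```bash
python3 -m jog '[[-0.0025,0.002,0.008,-0.02,-0.04,0,0.3],[0,0,0,0,0,0,0.3]]'; python3 -m jog '[[-0.0015,0.001,0.008,0,-0.02,0,0.3],[0,0,0,0,0,0,0.3]]'
python3 - <<'E'
from h import *
need((524.6,207.8,95))
print(get_state()['ft_torque'].round(2))
E
```

```text
t: 11.4
tool_pos: [525.4, 208.9, 91.3]
ee_rot: [1.0, 0.0, 0.001, -0.001]
contact_force: [0.7, 2.1, 0.6]
finger_gap: 0.465
t: 11.6
tool_pos: [525.4, 208.9, 88.4]
ee_rot: [1.0, 0.0, 0.0, -0.001]
contact_force: [0.1, 1.5, 2.7]
finger_gap: 0.468
TCP [525.4 208.9  88.4] t 11.6 F [0.11 1.49 2.68] gap 0.468 shift/400 [-0.0021  0.0027 -0.0164] mm [-0.8  1.1 -6.6]
turn/6deg [-0.017 -0.004  0.007]
[ 0.41 -0.02  0.02]
```

The push dropped from 8 N to about 2.7 N at TCP z≈91, which is the click. The force now (4.8 N including weight) matches a spindle about 10 mm down. Quick look, then I back off.

```bash
python3 -m jog '[[-0.001,0.001,-0.01,0,0,0,0.3],[0,0,-0.005,0,0,0,0.3],[0,0,0,0,0,0,0.3]]'
python3 - <<'E'
from h import *
im,s=snap('scene','s9.png',(290,80,400,210),5)
need((524.6,207.8,98),s)
E
```

```text
t: 11.9
tool_pos: [525.2, 208.8, 95.0]
ee_rot: [1.0, 0.0, 0.0, -0.001]
contact_force: [2.0, 2.9, -0.3]
finger_gap: 0.467
TCP [525.2 208.8  95. ] t 11.9 F [ 2.03  2.93 -0.3 ] gap 0.467 shift/400 [-0.0015  0.0025 -0.0075] mm [-0.6  1.  -3. ]
turn/6deg [-0.023 -0.008  0.009]
```

View pics/s9.png

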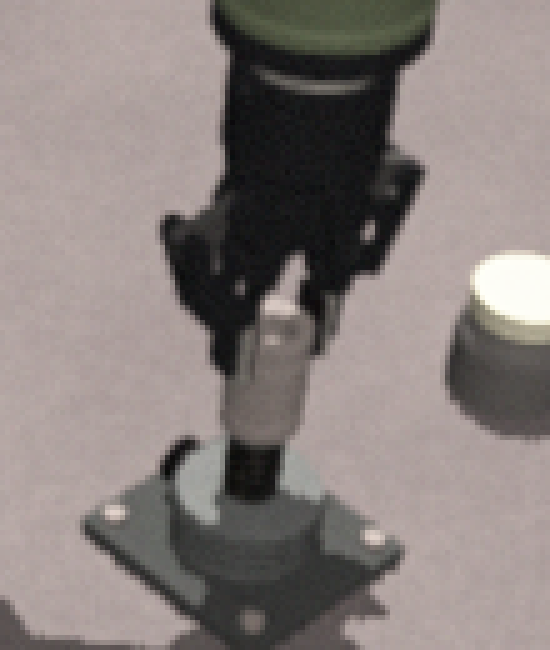

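The sleeve sits home on the shoulder with no gap visible, foot at about (343,168), and 1.8 N of push fits a spindle about 4 mm down. Now the tug.

```bash
python3 -m jog '[[0,0,-0.01,0,0,0,0.3],[0,0,-0.008,0,0,0,0.3],[0,0,0,0,0,0,0.3]]'
python3 - <<'E'
from h import *
need((524.6,207.8,104.5))
E
```

```text
t: 12.25
tool_pos: [524.4, 208.5, 102.1]
ee_rot: [1.0, 0.001, -0.0, -0.001]
contact_force: [0.6, 2.7, -3.8]
finger_gap: 0.466
TCP [524.4 208.5 102.1] t 12.25 F [ 0.57  2.67 -3.79] gap 0.466 shift/400 [ 0.0005  0.0019 -0.0059] mm [ 0.2  0.7 -2.4]
turn/6deg [-0.016  0.008  0.01 ]
```

```bash
python3 -m jog '[[0,0,-0.006,0,0,0,0.3],[0,0,0,0,0,0,0.3],[0,0,0,0,0,0,0.3],[0,0,0,0,0,0,0.3],[0,0,0,0,0,0,0.3]]'
python3 - <<'E'
from h import *
im,s=snap('scene','s10.png',(290,80,400,210),5)
need((524.6,207.8,104.5),s)
E
```

```text
t: 12.75
tool_pos: [524.0, 208.5, 104.2]
ee_rot: [1.0, 0.001, -0.001, -0.001]
contact_force: [1.4, 3.2, -4.3]
finger_gap: 0.465
TCP [524.  208.5 104.2] t 12.75 F [ 1.45  3.24 -4.27] gap 0.465 shift/400 [ 0.0015  0.0017 -0.0007] mm [ 0.6  0.7 -0.3]
turn/6deg [-0.014  0.016  0.011]
```

View pics/s10.png

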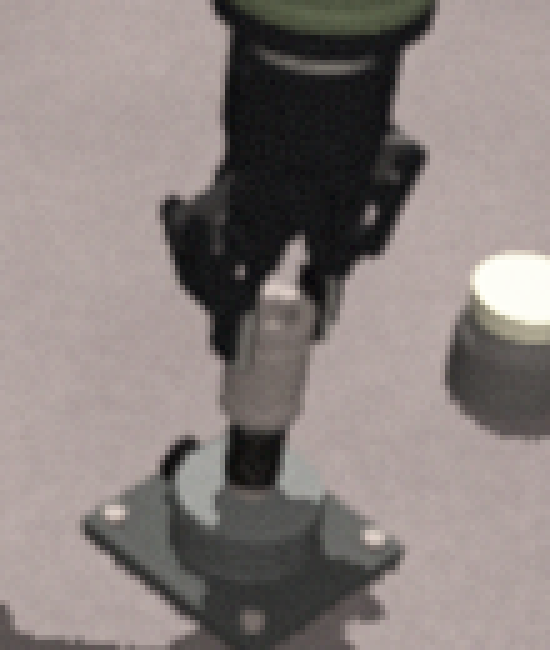

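The shoulder came up with the sleeve; its underside moved from about row 440 to 425 in the zoomed crop, and the pull is about 2.2 N. I'll hold a bit more, then lower to the resting height.

```bash
python3 -m jog '[[0,0,-0.001,0,0,0,0.3],[0,0,0,0,0,0,0.3],[0,0,0,0,0,0,0.3],[0,0,0,0,0,0,0.3]]'; python3 -m jog '[[0,0,0.008,0,0,0,0.3],[0,0,0.008,0,0,0,0.3],[0,0,0.005,0,0,0,0.3],[0,0,0,0,0,0,0.3]]'
python3 - <<'E'
from h import *
need((524.6,207.8,94.8))
E
```

```text
t: 13.2
tool_pos: [524.0, 208.5, 104.5]
ee_rot: [1.0, 0.001, -0.001, -0.001]
contact_force: [1.9, 4.0, -4.4]
finger_gap: 0.465
t: 13.6
tool_pos: [524.1, 208.5, 95.7]
ee_rot: [1.0, 0.001, -0.001, -0.001]
contact_force: [0.4, 2.8, -0.9]
finger_gap: 0.47
TCP [524.1 208.5  95.7] t 13.6 F [ 0.41  2.76 -0.86] gap 0.47 shift/400 [0.0012 0.0017 0.0022] mm [0.5 0.7 0.9]
turn/6deg [-0.014  0.014  0.01 ]
```

```bash
python3 -m jog '[[0,0,0.004,0,0,0,0.3],[0,0,0,0,0,0,0.3],[0,0,0,0,0,0,0.5],[0,0,0,0,0,0,0.6],[0,0,0,0,0,0,0.8]]' 20; python3 -m jog '[[0,0,0,0,0,0,1],[0,0,0,0,0,0,1],[0,0,0,0,0,0,1]]'
python3 - <<'E'
from h import *
im,s=snap('scene','s11.png',(290,80,400,210),5)
need((524.6,207.8,200),s)
snap('wrist','w11.png')
E
```

```text
t: 14.1
tool_pos: [524.1, 207.4, 94.1]
ee_rot: [1.0, 0.0, -0.001, -0.0]
contact_force: [-0.5, 0.2, 0.1]
finger_gap: 0.754
t: 14.4
tool_pos: [524.2, 206.7, 94.1]
ee_rot: [1.0, -0.0, -0.001, 0.0]
contact_force: [-0.4, -0.3, 0.8]
finger_gap: 1.002
TCP [524.2 206.7  94.1] t 14.4 F [-0.41 -0.32  0.78] gap 1.002 shift/400 [ 0.0006 -0.0026 -0.2648] mm [   0.2   -1.  -105.9]
turn/6deg [ 0.006  0.018 -0.001]
```

View pics/s11.png

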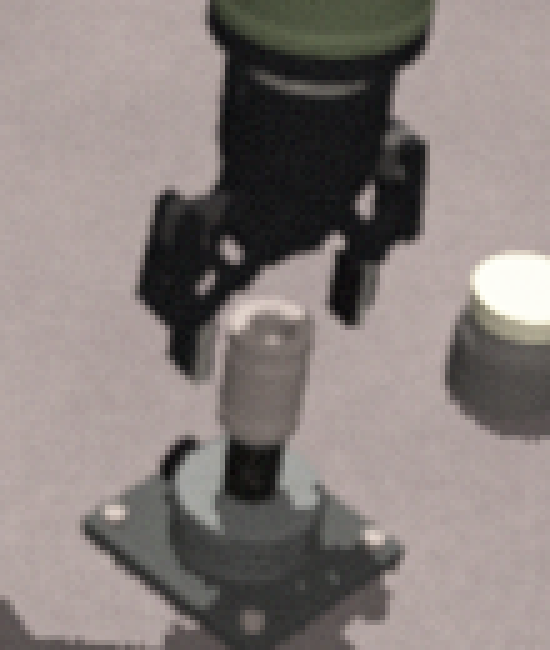

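View pics/w11.png

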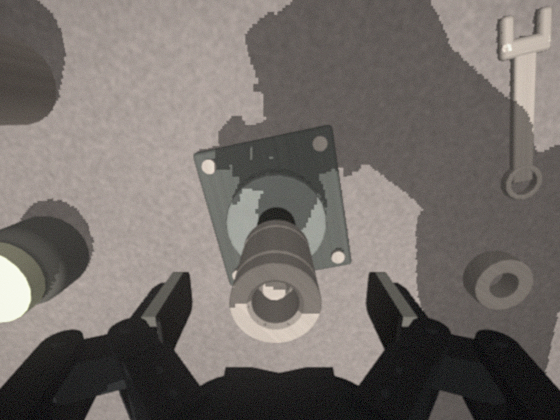

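Released: fingers fully open on both sides, sleeve upright on the spindle at about (275,300). Retreating straight up.

```bash
python3 -m jog '[[0,0,-0.04,0,0,0,1],[0,0,-0.08,0,0,0,1],[0,0,-0.1,0,0,0,1],[0,0,-0.1,0,0,0,1],[0,0,-0.05,0,0,0,1]]'; python3 -m jog '[[0,0,0,0,0,0,1],[0,0,0,0,0,0,1],[0,0,0,0,0,0,1],[0,0,0,0,0,0,1],[0,0,0,0,0,0,1]]'
python3 - <<'E'
from h import *
im,s=snap('scene','s12.png')
cv2.imwrite('pics/c.png',zoom(im,(290,80,400,210),4)[:,:,::-1])
need((524.6,207.8,200),s)
im,s=snap('wrist','w12.png')
for p in [(524.2,207.8,152),(524.2,207.8,92),(524.2,207.8,0)]: print(proj('wrist',p,s),proj('scene',p))
E
```

```text
t: 15.0
tool_pos: [522.5, 206.2, 244.2]
ee_rot: [1.0, 0.0, -0.004, 0.002]
contact_force: [0.1, -1.0, -0.9]
finger_gap: 1.001
t: 15.5
tool_pos: [522.6, 206.2, 244.7]
ee_rot: [1.0, 0.0, -0.003, 0.001]
contact_force: [1.0, -0.5, -0.9]
finger_gap: 1.005
TCP [522.6 206.2 244.7] t 15.5 F [ 0.95 -0.51 -0.93] gap 1.005 shift/400 [ 0.0057 -0.0043  0.1116] mm [ 2.3 -1.7 44.6]
turn/6deg [0.026 0.067 0.006]
[277.09850282 206.92983511] [343.4063406  145.96505664]
[277.25817423 191.68211654] [340.65687301 164.53769048]
[277.41927506 176.29789654] [336.86263992 190.16770785]
```

View pics/s12.png

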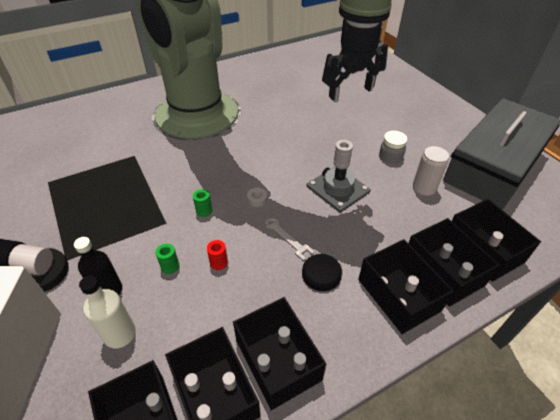

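View pics/w12.png

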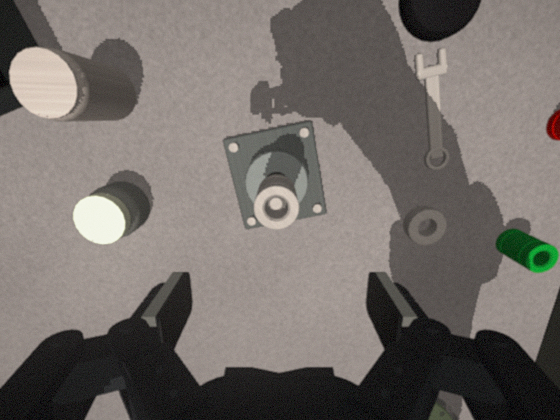

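View pics/c.png

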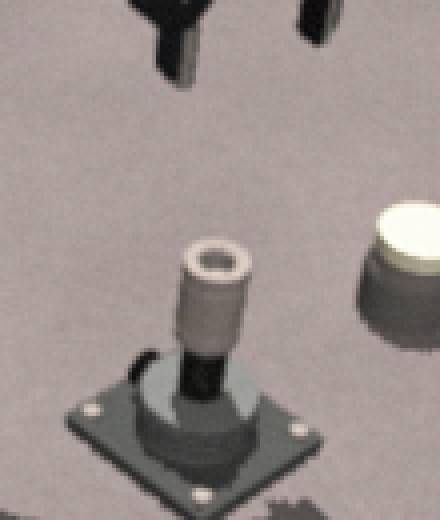

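The sleeve rim shows at wrist pixel (276.5,206.5), where the home position predicts (277.1,206.9). It is upright, the other items are where they were, and the gripper is clear. Handing in.

```bash
python3 -c "
from station import finish_job
print(finish_job())"
```

```text
the job is handed in; nothing more can be done
None
```

The sleeve is clicked home on the spindle and released, and I handed the job in about 15.5 s into the 64 s. The hand-in reports no verdict.

- **Press and click:** The push built to about 8 N, then dropped suddenly at the click. I stopped with the spindle about 10 mm down, estimated from height and force. The 8 N is just under the stated 9–16 N, but I only read the force every 0.2–0.3 s, so the peak may have been missed.
- **Tug:** I lifted the sleeve with the spindle about 5 mm above its unloaded height and held it for about 0.8 s, with a pull of about 2.2 N. The click held, and the scene picture shows no gap between foot and shoulder.
- **Last checks:** After letting go and backing off, the sleeve stands upright. Its rim is within 1 pixel of the home position in the wrist view. The scene view is about 1 pixel off, no more than that camera's usual error. By eye in the last pictures, the other things on the bench and the green and red look-alikes have not moved. I did not measure them.

**What disagreed:** The fingertips sit about 33–48 mm behind the stated TCP, depending on opening, so they end about 35 mm higher than described. My first grip therefore closed on top of the sleeve's rim, pressing with about 22 N. I lifted off, measured the tips in two views, and gripped lower. The sleeve had not shifted by more than about 2 mm.

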